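Open the large dowel magazine for refilling

TASK

The larger of the two dowel magazines on the bench needs refilling. Pull up the spring-loaded locking knob on its cover, slide the cover fully open with the knob held up, and let the knob go so that it drops back down and locks the cover open. Leave the smaller magazine's cover shut.

Things in the scene. Friction and masses are not known exactly. Their poses are not given: they have to be found in the camera images.
- knob (a point): Centre of the black round plunger knob (30 mm across, 26 mm tall) on the LARGER magazine, a grey box fixed to the bench, 250 x 120 x 70 mm high. Underside of the knob: 16 mm above the cover, 11 mm above the side rails; below it only a stem and collar, 22 mm at most. Axes are the magazine's: z up, x along its length; the cover opens towards -x. The knob rides on the cover, on its centre line.
- plunger (a joint): How far the larger magazine's knob is pulled up (m): 0 = down in a locking hole, 0.016 = end of travel. A spring pulls it down with 5 N at 0, 9 N at 0.016. Above 0.006 the cover is free; about 0.011 is a good pull. Let go between the two holes, its pin rests on the deck at 0.006.
- cover (a joint): How far the larger magazine's steel cover plate is slid open (m), level, towards the magazine's -x: 0 = shut and locked (1.5 mm of play), 0.095 = end stop, fully open. The released knob drops into the second hole anywhere from 0.083 to 0.095. Friction about 1.5 N, more while the pin rubs on the deck; it stays where it is left.
- small_cover (a joint): How far the cover of the SMALLER magazine (180 x 80 x 55 mm high, same kind of cover, same size of knob) is slid open (m): 0 = shut and locked. To be left shut.

How it is judged (in metres and radians):
On the way:
1. the knob of the larger magazine is pulled up while its cover is still shut (value of joint plunger above 0.004 m and value of joint cover below 0.008 m), for 0.02 s.
At the end, for the whole second after the job is handed in: The larger magazine's cover is slid open at least 80 mm of its 95 mm, its knob has dropped back into the second locking hole (less than 3 mm up), and the smaller magazine's cover is shut (moved less than 10 mm) (value of joint cover above 0.08 m and value of joint plunger below 0.003 m and value of joint small_cover below 0.01 m); the robot touches nothing.
It fails at once if the smaller magazine's cover is slid open by 20 mm or more (value of joint small_cover above 0.02 m).
It also fails if it takes over 29 s, if anything falls off the work surface, if the arm or the gripper's body presses on something with over 40 N, if the wrist force passes 120 N, or if a joint passes its speed limit or range.

ROBOT

A 6-joint arm with a two-finger parallel gripper is mounted at the origin on the work surface. World frame = base frame: x ahead of the robot, y to its left, z up, the work surface at z = 0. Lengths are in m, angles in degrees, forces in N, time in s.
With the tool pointing down it reaches from about 0.4 to 0.825 m from the base axis. Payload 7 kg.
Tool frame: the origin (TCP) lies at the very end of the fingers, on their centre line; the grasp point (between the pads) lies behind it (r.grasp_offset is the z of the grasp point in the tool frame, in m); z points along the fingers, y is the direction in which the jaws open and shut (so a half turn about z gives the same grasp; the last joint's range is limited). The gripper opens to 88 mm and grips with 3 to 60 N. Pads are 19 mm wide; open, the fingers measure 130 mm over their backs; the gripper's body (78 mm by 193 mm) begins 47 mm behind the grasp point.
Start: joints at [79.704, 20.546, 0.682, 0, -70.136, -16.507], TCP at [0.304, 0.602, 0.199] pointing down, gripper open.
Joint ranges: [-176.03, 176.03], [-82.01, 121.73], [-58.28, 71.71], [-173.87, 95.51], [-174.79, -0.11], [-173.66, 173.66]. Speed limits (degrees/s): [136.94, 136.94, 172.46, 180, 180, 180].

INTERFACE

Orientations are given as [roll, pitch, yaw] about the fixed x, y, z axes, in that order (R = Rz(yaw) Ry(pitch) Rx(roll)).
In Python, from plant import r gives the robot as it stands. The module is installed in compiled form; this text tells all that it offers.
- The arm moves only by the tool servo_tool, never from a script. Its argument "targets" is a list of rows, each an object of numbers: "dx", "dy", "dz": the shift along the world's x, y, z in cm; "spin": the turn about the world's z in rad; "grip": the opening in per cent of the stroke, from 0 (shut) to 100 (fully open). A call has exactly 10 rows; each row is the pose to reach, as a shift and turn from the pose commanded when the call began; what a row does not reach only later rows make up. A row lasts 1/12 s, in which the tool goes at most 41.7 mm and 7.16 degrees, less where a joint would pass 70% of its speed; a pose out of reach is approached as far as the arm can. A call with a gripper value outside its range is refused whole. The fingers move at their own pace and stop on an object; "squeeze" is the grip in N (left out, the last holds). Time passes only in rows, so rows that repeat a pose let the fingers close, or fill a call up. It gives the time, the measured TCP pose, the force and the opening at its end, in the units of the state.
- r.get_state(): the state, without advancing time (a new reading comes with each control period).
- r.capture(name): name is "scene" or "top"; returns the picture (420x560x3 uint8, blue, green, red); there is no depth.
- r.get_calibration(name): a dict with "K" (3x3 intrinsics, pixels), "k1" (the pictures are not rectified: a ray, as slopes to the right and down, at radius r is drawn at 1 + k1 r^2 times it, then the intrinsics apply), "extrinsics" (4x4, takes a point from camera to world coordinates). Camera axes: x right, y down, z forward; pixel columns grow to the right and rows downward; lengths in m; the calibration is good to about 2 mm. A picture is of the moment at which its call begins. get_calibration takes no time and is no camera call.
- r.close_job(): hands the job in, once; it reports no verdict.
Trained networks look in the newest picture that a camera, given by its name, has taken for a name from the list of things; names that differ only in an ending like _2 or _b are one class to them, and where a whole thing is asked for, a point or a joint stands for the part that bears it (a point fixed in the world has none). Each returns a list of dicts, best first, with "p" (0 to 1); they miss things now and then, are a little off and sometimes report something else, mostly with a low value. They report only what shows in the picture. A call takes as long as a camera call.
- r.cut_out(name, camera): "mask" (420x560 bool, what is visible of it) and "extent" ([left, top, right, bottom] in pixels, round what is visible of it).
The state is a dict: "time_s": time; "joints": joint angles; "qd": joint speeds; "joint_torque": joint torques, N m; "tcp_pos": TCP position; "eef_rot": TCP orientation; "contact_force": force on the tool from outside, world axes, zero at the start; "moment": the same for the moment, N m; "gripper_width": finger opening in m.
Only numpy, scipy, OpenCV 4.12 (cv2) and the standard library are available. Lean on these libraries where they do the work, as an engineer would, in place of code of your own. Each camera call takes 0.05 s, during which the arm holds its last target. There are 200 camera calls.

## Working session

There is one attempt and no reset: what is moved stays moved. The work goes in short steps, Python scripts to look and compute and a tool call to move; the robot and the scene stay as the last step left them, time stands still between calls to the robot, and variables do not carry over. Pictures are saved under pics/ and viewed, about 8 in all and at most 12, crops included, and the job is handed in when it is done.

Besides the shell and the picture viewer there is one more tool, called after "Call:" as a command line: name --argument value ..., lists and objects as JSON in quotes. servo_tool: Moves the arm, as the interface text tells. Its arguments: {"type":"object","properties":{"targets":{"type":"array"},"squeeze":{"type":"number"}},"required":["targets"]}

```bash
mkdir -p pics; python3 - <<'E'
from plant import r
import cv2,numpy as np
for c in("scene","top"):
    im=r.capture(c);cv2.imwrite(f"pics/{c}0.png",im)
    k=r.get_calibration(c);print(c,k["K"].tolist(),k["k1"],np.round(k["extrinsics"],4).tolist())
    for n in("knob","cover","small_cover"):
        for d in r.cut_out(n,c):
            ys,xs=np.nonzero(d["mask"]);print(n,round(d["p"],2),d["extent"],xs.mean().round(1),ys.mean().round(1),len(xs))
print(r.get_state(),r.grasp_offset)
a=np.hstack([cv2.imread("pics/scene0.png"),cv2.imread("pics/top0.png")])
E
```

```text
scene [[544.9052323907226, 0.0, 275.0860477553908], [0.0, 544.9052323907226, 208.7223433617416], [0.0, 0.0, 1.0]] 0.0011104061006917275 [[0.3, 0.7697, -0.5636, 1.1238], [0.954, -0.2411, 0.1784, -0.1634], [0.0014, -0.5912, -0.8066, 0.8934], [0.0, 0.0, 0.0, 1.0]]
knob 0.8 [359.9, 192.2, 375.8, 206.1] 368.4 197.5 210
cover 0.89 [343.0, 188.1, 402.0, 272.8] 369.7 234.2 3922
small_cover 0.71 [137.1, 248.5, 182.9, 318.8] 156.8 283.7 2177
top [[438.2858660583956, 0.0, 278.90948303713714], [0.0, 438.2858660583956, 210.63058917762953], [0.0, 0.0, 1.0]] -0.14116090907958992 [[0.0251, -0.9801, 0.1969, 0.4094], [-0.9997, -0.0235, 0.0105, -0.0144], [-0.0057, -0.1971, -0.9804, 0.9703], [0.0, 0.0, 0.0, 1.0]]
knob 0.58 [179.3, 198.3, 193.9, 212.3] 187.0 204.8 155
cover 0.6 [164.9, 144.0, 231.9, 218.8] 199.9 183.1 2987
small_cover 0.93 [367.6, 169.1, 394.0, 224.7] 380.0 198.2 1372
{'time_s': 0.4, 'joints': array([ 7.97042570e+01,  2.05555677e+01,  6.76420421e-01, -1.80370708e-03,
       -7.01364024e+01, -1.65074997e+01]), 'qd': array([ 0.04664615, -0.10503214,  0.16459721,  0.01236344, -0.07531553,
        0.04696551]), 'joint_torque': array([ 5.17919652e-04, -5.81672537e+01,  2.92922509e+01,  6.99347869e+00,
        1.08461294e-02, -7.31942600e-05]), 'tcp_pos': array([0.30435443, 0.60239666, 0.19900943]), 'eef_rot': array([ 1.79984609e+02, -2.79199184e-03, -2.68038554e+01]), 'contact_force': array([-0.84922199,  0.942639  , -0.31825067]), 'moment': array([-0.01654787,  0.00555182, -0.03500397]), 'gripper_width': 0.08795450748600717} -0.0188
```

View pics/scene0.png

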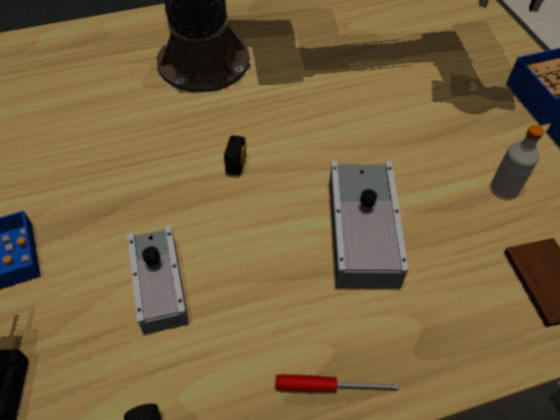

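View pics/top0.png

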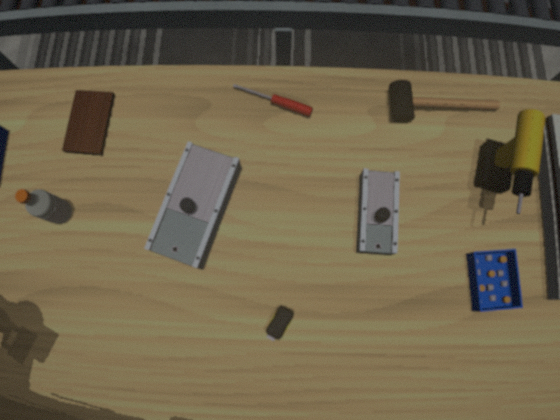

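Both views agree. The larger magazine's knob is at scene (368,198) and top (188,205). The second hole is on the near-robot end at top (175,249), so the cover opens that way. The small one is at scene (152,256) and top (381,214).

```bash
cat > h.py <<'E'
from plant import r
import cv2,numpy as np
def ray(c,uv):
    k=r.get_calibration(c);K=np.array(k["K"]);E=np.array(k["extrinsics"])
    p=(np.array(uv,float)-K[:2,2])/[K[0,0],K[1,1]]; q=p.copy()
    for _ in range(20): q=p/(1+k["k1"]*(q@q))
    return E[:3,3],E[:3,:3]@np.r_[q,1]
def plane(c,uv,z):
    o,d=ray(c,uv);return o+d*(z-o[2])/d[2]
def tri(a,b):
    A=[];B=[]
    for o,d in(ray("scene",a),ray("top",b)):
        d=d/np.linalg.norm(d);P=np.eye(3)-np.outer(d,d);A.append(P);B.append(P@o)
    return np.linalg.lstsq(np.vstack(A),np.hstack(B),rcond=None)
E
python3 - <<'E'
from h import *
print("knob",tri((368.4,198),(187.3,205)))
cs=[plane("top",p,.07) for p in((190,144),(239,157),(199,266),(147,249))];cs=np.array(cs)
print(cs.round(3))
d=(cs[2]+cs[3]-cs[0]-cs[1])/2;print("open dir",d,np.degrees(np.arctan2(d[1],d[0])),np.linalg.norm(d))
k=plane("top",(187.3,205),.094);h=plane("top",(175,249),.062);print(k,h,np.degrees(np.arctan2(*(h-k)[1::-1])),np.linalg.norm((h-k)[:2]))
print("centre",cs.mean(0), "scene knob", plane("scene",(368.4,198),.094))
E
```

```text
knob (array([0.59302402, 0.18470408, 0.0935959 ]), array([7.79765068e-07]), np.int32(3), array([1.41421356, 1.31085341, 0.53071963]))
[[0.734 0.193 0.07 ]
 [0.706 0.084 0.07 ]
 [0.47  0.157 0.07 ]
 [0.502 0.269 0.07 ]]
open dir [-0.23418094  0.07426173  0.        ] 162.40552258504616 0.24567359647984807
[0.59276473 0.18398958 0.094     ] [0.50453161 0.21135693 0.062     ] 162.7676292259791 0.0923799496299576
centre [0.60302325 0.17586476 0.07      ] scene knob [0.59332537 0.18518491 0.094     ]
```

Call:
servo_tool --targets '[{"dx": 2.3,"dy": -3.35,"dz": 0,"spin": -0.113,"grip": 70},{"dx": 4.6,"dy": -6.7,"dz": 0,"spin": -0.226,"grip": 70},{"dx": 6.9,"dy": -10.05,"dz": 0,"spin": -0.339,"grip": 70},{"dx": 9.2,"dy": -13.4,"dz": 0,"spin": -0.452,"grip": 70},{"dx": 11.5,"dy": -16.75,"dz": 0,"spin": -0.565,"grip": 70},{"dx": 13.8,"dy": -20.1,"dz": 0,"spin": -0.678,"grip": 70},{"dx": 16.1,"dy": -23.45,"dz": 0,"spin": -0.791,"grip": 70},{"dx": 18.4,"dy": -26.8,"dz": 0,"spin": -0.904,"grip": 70},{"dx": 20.7,"dy": -30.15,"dz": 0,"spin": -1.017,"grip": 70},{"dx": 23.0,"dy": -33.5,"dz": 0,"spin": -1.13,"grip": 70}]'

```text
time_s: 1.23
tcp_pos: [0.5352, 0.2657, 0.1996]
eef_rot: [-180.0, 0.0, -91.9]
contact_force: [0.7, 0.7, 1.4]
gripper_width: 0.0613
```

Call:
servo_tool --targets '[{"dx": 2,"dy": -2.8,"dz": 0,"spin": -0.1},{"dx": 4,"dy": -5.5,"dz": 0,"spin": -0.2},{"dx": 5.9,"dy": -8.2,"dz": -1,"spin": -0.28},{"dx": 5.9,"dy": -8.2,"dz": -3,"spin": -0.28},{"dx": 5.9,"dy": -8.2,"dz": -5,"spin": -0.28},{"dx": 5.9,"dy": -8.2,"dz": -6.5,"spin": -0.28},{"dx": 5.9,"dy": -8.2,"dz": -7.5,"spin": -0.28},{"dx": 5.9,"dy": -8.2,"dz": -7.5,"spin": -0.28},{"dx": 5.9,"dy": -8.2,"dz": -7.5,"spin": -0.28},{"dx": 5.9,"dy": -8.2,"dz": -7.5,"spin": -0.28}]'

```text
validation failed for argument at $.ta...
```

```bash
python3 - <<'E'
from h import *
for c in("scene","top"):
    im=r.capture(c)
    u,v=((368,198),(190,200))[c=="top"]
    cv2.imwrite(f"pics/{c}1.png",cv2.resize(im[v-65:v+65,u-65:u+65],None,fx=4,fy=4,interpolation=2))
im=np.hstack([cv2.imread(f"pics/{c}1.png") for c in("scene","top")]);cv2.imwrite("pics/c1.png",cv2.resize(im,(800,400)))
print(r.get_state()["tcp_pos"])
E
```

```text
[0.53660172 0.26299866 0.19922649]
```

View pics/c1.png

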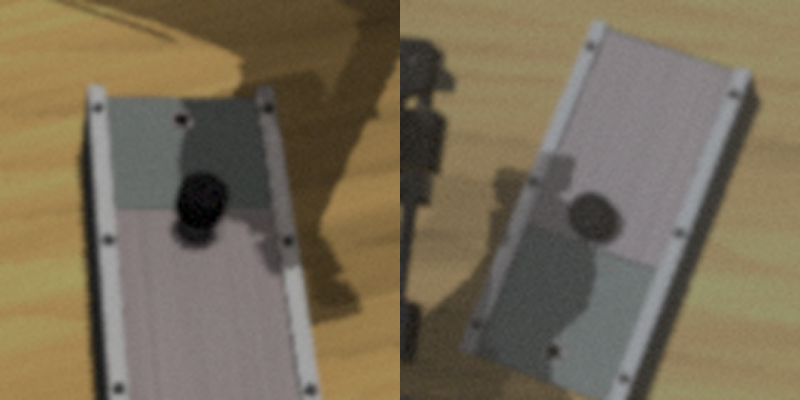

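The move was refused because its rows had no grip value. The picture shows the knob untouched, at left crop (202,202) and right crop (595,217), with the cover's edge beside it and the hole on the open side. I'll send it again with grip values.

Call:
servo_tool --targets '[{"dx": 2,"dy": -2.8,"dz": 0,"spin": -0.1,"grip": 70},{"dx": 4,"dy": -5.5,"dz": 0,"spin": -0.2,"grip": 70},{"dx": 5.9,"dy": -8.2,"dz": -1,"spin": -0.28,"grip": 70},{"dx": 5.9,"dy": -8.2,"dz": -3,"spin": -0.28,"grip": 70},{"dx": 5.9,"dy": -8.2,"dz": -5,"spin": -0.28,"grip": 70},{"dx": 5.9,"dy": -8.2,"dz": -6.5,"spin": -0.28,"grip": 70},{"dx": 5.9,"dy": -8.2,"dz": -7.5,"spin": -0.28,"grip": 70},{"dx": 5.9,"dy": -8.2,"dz": -7.5,"spin": -0.28,"grip": 70},{"dx": 5.9,"dy": -8.2,"dz": -7.5,"spin": -0.28,"grip": 70},{"dx": 5.9,"dy": -8.2,"dz": -7.5,"spin": -0.28,"grip": 70}]'

```text
time_s: 2.17
tcp_pos: [0.594, 0.1861, 0.1253]
eef_rot: [-179.9, 0.1, -107.5]
contact_force: [0.1, 0.6, 0.2]
gripper_width: 0.0613
```

```bash
python3 - <<'E'
from h import *
for c in("scene","top"):
    im=r.capture(c)
    u,v=((368,198),(190,200))[c=="top"]
    cv2.imwrite(f"pics/{c}2.png",cv2.resize(im[v-65:v+65,u-65:u+65],None,fx=4,fy=4,interpolation=2))
    for d in r.cut_out("knob",c): print(c,d["p"],d["extent"])
im=np.hstack([cv2.imread(f"pics/{c}2.png") for c in("scene","top")]);cv2.imwrite("pics/c2.png",cv2.resize(im,(800,400)))
s=r.get_state();print(s["tcp_pos"],s["eef_rot"])
E
```

```text
scene 0.53 [358.2, 195.3, 376.3, 207.3]
top 0.66 [181.1, 198.0, 196.6, 212.1]
[0.59376261 0.18587276 0.12517152] [-1.79938664e+02  6.91621827e-02 -1.07566561e+02]
```

View pics/c2.png

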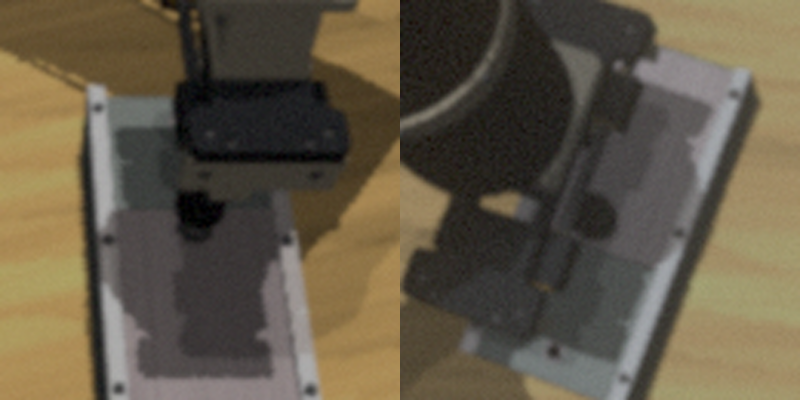

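```bash
python3 - <<'E'
from h import *
def proj(c,P):
    k=r.get_calibration(c);K=np.array(k["K"]);E=np.linalg.inv(np.array(k["extrinsics"]))
    p=E[:3,:3]@P+E[:3,3];q=p[:2]/p[2];q=q*(1+k["k1"]*(q@q));return q*K[0,0]+K[:2,2]
t=np.array([.5938,.1859,.1252]);m=np.array([.954,-.301,0]);s=np.array([.301,.954,0])
for c,o in(("scene",(303,133)),("top",(125,135))):
    f=lambda P:((proj(c,P)-o)*3.077).round()
    print(c,"tcp",f(t),"front tip",f(t+.0306*m),f(t+.0306*m+.0095*s),f(t+.0306*m-.0095*s),"rear",f(t-.0306*m),"front back",f(t+.05*m),"knob",f(np.array([.593,.1847,.094])))
print(tri((367.5,201),(188.8,205))[0])
E
```

```text
scene tcp [210. 168.] front tip [216. 210.] [232. 210.] [199. 210.] rear [205. 128.] front back [219. 237.] knob [200. 200.]
top tcp [179. 204.] front tip [196. 160.] [182. 156.] [209. 165.] rear [162. 248.] front back [207. 133.] knob [191. 215.]
[0.59452788 0.18316185 0.08688326]
```

```bash
python3 - <<'E'
from h import *
def proj(c,P):
    k=r.get_calibration(c);K=np.array(k["K"]);E=np.linalg.inv(np.array(k["extrinsics"]))
    p=E[:3,:3]@P+E[:3,3];q=p[:2]/p[2];q=q*(1+k["k1"]*(q@q));return q*K[0,0]+K[:2,2]
t=np.array([.5938,.1859,.1252]);m=np.array([.954,-.301,0]);s=np.array([.301,.954,0]);z=np.array([0,0,1])
for c in("scene","top"):
    im=r.capture(c);
    o=((303,133),(125,135))[c=="top"]
    f=lambda P:((proj(c,P)-o)*4).round().astype(int)
    v=cv2.resize(im[o[1]:o[1]+130,o[0]:o[0]+130],None,fx=4,fy=4)
    v=cv2.convertScaleAbs(v,alpha=2)
    def box(a0,a1,b,z0,z1,col):
        for zz in(z0,z1):
            cv2.polylines(v,[np.array([f(t+a*m+bb*s+zz*z) for a,bb in((a0,-b),(a1,-b),(a1,b),(a0,b))])],True,col,1)
    box(-.0965,.0965,.039,.066,.09,(0,0,255))
    box(.0306,.065,.0095,0,.03,(0,255,0)); box(-.065,-.0306,.0095,0,.03,(0,255,0))
    cv2.circle(v,tuple(map(int,f(np.array([.593,.1847,.107])))),4,(255,0,255),-1)
    cv2.imwrite(f"pics/o{c}.png",v)
cv2.imwrite("pics/o.png",cv2.resize(np.hstack([cv2.imread(f"pics/o{c}.png") for c in("scene","top")]),(800,400)))
E
```

```text
(no output)
```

View pics/o.png

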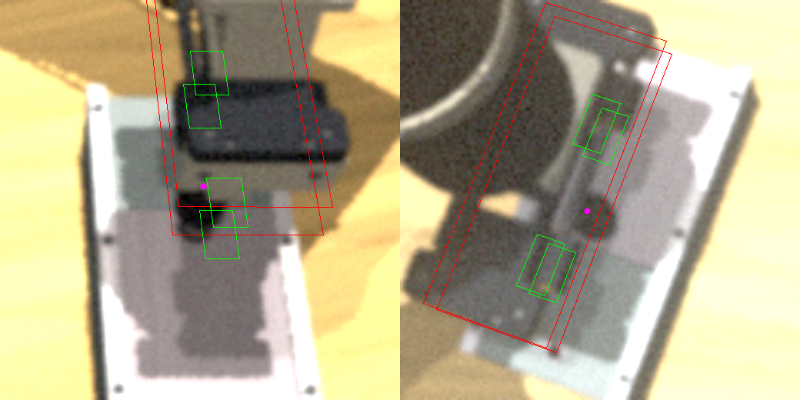

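The overlay puts the fingers on both sides of the knob, at right crop (597,217), with the rear tip at (545,285). The clearance along the jaws is ±15 mm, so I'll go down.

Call:
servo_tool --targets '[{"dx": -0.1,"dy": -0.1,"dz": -1,"spin": 0,"grip": 70},{"dx": -0.1,"dy": -0.1,"dz": -2,"spin": 0,"grip": 70},{"dx": -0.1,"dy": -0.1,"dz": -2.8,"spin": 0,"grip": 70},{"dx": -0.1,"dy": -0.1,"dz": -3.5,"spin": 0,"grip": 70},{"dx": -0.1,"dy": -0.1,"dz": -4.1,"spin": 0,"grip": 70},{"dx": -0.1,"dy": -0.1,"dz": -4.6,"spin": 0,"grip": 70},{"dx": -0.1,"dy": -0.1,"dz": -5.0,"spin": 0,"grip": 70},{"dx": -0.1,"dy": -0.1,"dz": -5.0,"spin": 0,"grip": 70},{"dx": -0.1,"dy": -0.1,"dz": -5.0,"spin": 0,"grip": 70},{"dx": -0.1,"dy": -0.1,"dz": -5.0,"spin": 0,"grip": 70}]'

```text
time_s: 3.3
tcp_pos: [0.5927, 0.1846, 0.0745]
eef_rot: [-180.0, 0.0, -107.6]
contact_force: [0.5, 0.5, 0.1]
gripper_width: 0.0614
```

```bash
python3 - <<'E'
from h import *
for c in("scene","top"):
    im=r.capture(c)
    u,v=((368,198),(190,200))[c=="top"]
    cv2.imwrite(f"pics/{c}3.png",cv2.resize(cv2.convertScaleAbs(im,alpha=2)[v-50:v+50,u-50:u+50],(400,400),interpolation=2))
im=np.hstack([cv2.imread(f"pics/{c}3.png") for c in("scene","top")]);cv2.imwrite("pics/c3.png",im)
E
```

```text
(no output)
```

View pics/c3.png

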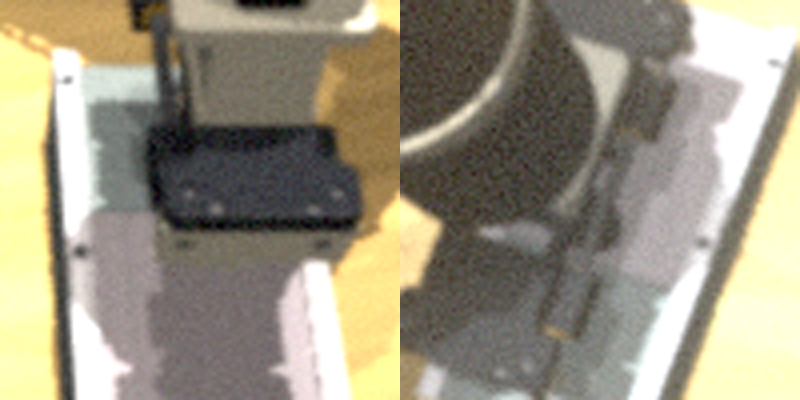

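No contact on the way down. The knob's edge shows at right crop (610,235), between the finger strips at (575,300) and (645,110). Now I'll close.

Call:
servo_tool --targets '[{"dx": 0,"dy": 0,"dz": 0,"spin": 0,"grip": 60},{"dx": 0,"dy": 0,"dz": 0,"spin": 0,"grip": 50},{"dx": 0,"dy": 0,"dz": 0,"spin": 0,"grip": 42},{"dx": 0,"dy": 0,"dz": 0,"spin": 0,"grip": 38},{"dx": 0,"dy": 0,"dz": 0,"spin": 0,"grip": 34},{"dx": 0,"dy": 0,"dz": 0,"spin": 0,"grip": 25},{"dx": 0,"dy": 0,"dz": 0,"spin": 0,"grip": 15},{"dx": 0,"dy": 0,"dz": 0,"spin": 0,"grip": 10},{"dx": 0,"dy": 0,"dz": 0,"spin": 0,"grip": 10},{"dx": 0,"dy": 0,"dz": 0,"spin": 0,"grip": 10}]' --squeeze 40

```text
time_s: 4.23
tcp_pos: [0.5925, 0.1845, 0.0742]
eef_rot: [-180.0, 0.0, -107.6]
contact_force: [1.3, -0.4, 0.8]
gripper_width: 0.0268
```

```bash
python3 - <<'E'
from h import *
m=np.array([.954,-.301,0]);s=np.array([.301,.954,0]);t=np.array([.5925,.1845,0])
for uv in((182,232),(199.5,178)):
  for z in(.075,.1,.14):
    d=plane("top",uv,z)-t;print(uv,z,"m",(d@m).round(4),"s",(d@s).round(4))
print("knob s",(np.array([.593,.1847,0])-t)@s)
for c in("scene","top"):
    im=r.capture(c)
    u,v=((368,198),(190,200))[c=="top"]
    cv2.imwrite(f"pics/{c}4.png",cv2.resize(cv2.convertScaleAbs(im,alpha=2.5)[v-35:v+35,u-35:u+35],(400,400),interpolation=2))
im=np.hstack([cv2.imread(f"pics/{c}4.png") for c in("scene","top")]);cv2.imwrite("pics/c4.png",im)
s_=r.get_state();print(s_["contact_force"],s_["moment"],s_["gripper_width"])
E
```

```text
(182, 232) 0.075 m -0.0543 s -0.0054
(182, 232) 0.1 m -0.056 s -0.0121
(182, 232) 0.14 m -0.0587 s -0.0228
(199.5, 178) 0.075 m 0.0662 s 0.0015
(199.5, 178) 0.1 m 0.0612 s -0.0053
(199.5, 178) 0.14 m 0.0531 s -0.0164
knob s 0.00034129999999998883
[0.66616269 0.23275246 0.11461954] [-0.04212355 -0.25673558  0.00658801] 0.02674695576003317
```

View pics/c4.png

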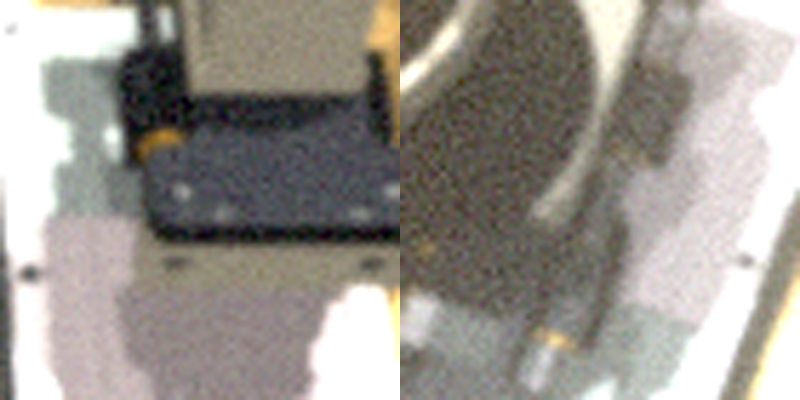

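The grip holds steady at 26.7 mm. The knob's dark rim is beside the finger at right crop (612,240). A test lift of 11 mm will show whether it is held.

Call:
servo_tool --targets '[{"dx": 0,"dy": 0,"dz": 0.2,"spin": 0,"grip": 10},{"dx": 0,"dy": 0,"dz": 0.4,"spin": 0,"grip": 10},{"dx": 0,"dy": 0,"dz": 0.6,"spin": 0,"grip": 10},{"dx": 0,"dy": 0,"dz": 0.8,"spin": 0,"grip": 10},{"dx": 0,"dy": 0,"dz": 1.0,"spin": 0,"grip": 10},{"dx": 0,"dy": 0,"dz": 1.1,"spin": 0,"grip": 10},{"dx": 0,"dy": 0,"dz": 1.1,"spin": 0,"grip": 10},{"dx": 0,"dy": 0,"dz": 1.1,"spin": 0,"grip": 10},{"dx": 0,"dy": 0,"dz": 1.1,"spin": 0,"grip": 10},{"dx": 0,"dy": 0,"dz": 1.1,"spin": 0,"grip": 10}]'

```text
time_s: 5.17
tcp_pos: [0.592, 0.1844, 0.0849]
eef_rot: [180.0, -0.0, -107.6]
contact_force: [-0.3, 2.5, -7.0]
gripper_width: 0.0268
```

The lift force of −7 N matches the spring, so the knob is held and up. Now I'll slide part of the way to check the alignment.

Call:
servo_tool --targets '[{"dx": -0.4,"dy": 0.13,"dz": 1e-09,"spin": 0,"grip": 10},{"dx": -0.9,"dy": 0.28,"dz": 0,"spin": 0,"grip": 10},{"dx": -1.4,"dy": 0.44,"dz": 0,"spin": 0,"grip": 10},{"dx": -1.9,"dy": 0.6,"dz": 0,"spin": 0,"grip": 10},{"dx": -2.4,"dy": 0.75,"dz": 0,"spin": 0,"grip": 10},{"dx": -2.9,"dy": 0.91,"dz": 0,"spin": 0,"grip": 10},{"dx": -3.4,"dy": 1.06,"dz": 0,"spin": 0,"grip": 10},{"dx": -3.8,"dy": 1.19,"dz": 0,"spin": 0,"grip": 10},{"dx": -3.8,"dy": 1.19,"dz": 0,"spin": 0,"grip": 10},{"dx": -3.8,"dy": 1.19,"dz": 0,"spin": 0,"grip": 10}]'

```text
time_s: 6.0
tcp_pos: [0.5537, 0.1967, 0.0851]
eef_rot: [180.0, 0.0, -107.6]
contact_force: [0.0, 3.5, -8.2]
gripper_width: 0.0266
```

Call:
servo_tool --targets '[{"dx": -0.5,"dy": 0.16,"dz": 0,"spin": 0,"grip": 10},{"dx": -1.1,"dy": 0.34,"dz": 0,"spin": 0,"grip": 10},{"dx": -1.7,"dy": 0.53,"dz": 0,"spin": 0,"grip": 10},{"dx": -2.3,"dy": 0.72,"dz": 0,"spin": 0,"grip": 10},{"dx": -2.9,"dy": 0.91,"dz": 0,"spin": 0,"grip": 10},{"dx": -3.5,"dy": 1.09,"dz": 0,"spin": 0,"grip": 10},{"dx": -4.1,"dy": 1.28,"dz": 0,"spin": 0,"grip": 10},{"dx": -4.6,"dy": 1.43,"dz": 0,"spin": 0,"grip": 10},{"dx": -4.85,"dy": 1.51,"dz": 0,"spin": 0,"grip": 10},{"dx": -4.85,"dy": 1.51,"dz": 0,"spin": 0,"grip": 10}]'

```text
time_s: 6.83
tcp_pos: [0.5052, 0.2124, 0.0855]
eef_rot: [-180.0, 0.1, -107.6]
contact_force: [-0.4, 5.3, -7.7]
gripper_width: 0.0268
```

The slide came to 91 mm. I'll lower the knob into the hole and open.

Call:
servo_tool --targets '[{"dx": 0,"dy": 0,"dz": -0.3,"spin": 0,"grip": 10},{"dx": 0,"dy": 0,"dz": -0.6,"spin": 0,"grip": 10},{"dx": 0,"dy": 0,"dz": -0.8,"spin": 0,"grip": 10},{"dx": 0,"dy": 0,"dz": -0.9,"spin": 0,"grip": 10},{"dx": 0,"dy": 0,"dz": -0.9,"spin": 0,"grip": 20},{"dx": 0,"dy": 0,"dz": -0.9,"spin": 0,"grip": 45},{"dx": 0,"dy": 0,"dz": -0.9,"spin": 0,"grip": 70},{"dx": 0,"dy": 0,"dz": -0.9,"spin": 0,"grip": 70},{"dx": 0,"dy": 0,"dz": -0.9,"spin": 0,"grip": 70},{"dx": 0,"dy": 0,"dz": -0.9,"spin": 0,"grip": 70}]'

```text
time_s: 7.67
tcp_pos: [0.5058, 0.2112, 0.0766]
eef_rot: [-180.0, -0.0, -107.6]
contact_force: [-0.2, -0.3, -0.3]
gripper_width: 0.0546
```

Call:
servo_tool --targets '[{"dx": 0,"dy": 0,"dz": 1,"spin": 0,"grip": 70},{"dx": 0,"dy": 0,"dz": 3,"spin": 0,"grip": 70},{"dx": 0,"dy": 0,"dz": 6,"spin": 0,"grip": 70},{"dx": 0,"dy": 0,"dz": 9,"spin": 0,"grip": 70},{"dx": 0,"dy": 0,"dz": 12,"spin": 0,"grip": 70},{"dx": 0,"dy": 4,"dz": 13,"spin": 0,"grip": 70},{"dx": 0,"dy": 8,"dz": 13,"spin": 0,"grip": 70},{"dx": 0,"dy": 12,"dz": 13,"spin": 0,"grip": 70},{"dx": 0,"dy": 16,"dz": 13,"spin": 0,"grip": 70},{"dx": 0,"dy": 20,"dz": 13,"spin": 0,"grip": 70}]'

```text
time_s: 8.5
tcp_pos: [0.5057, 0.413, 0.2076]
eef_rot: [-180.0, 0.1, -107.6]
contact_force: [1.3, -0.6, 0.2]
gripper_width: 0.0614
```

```bash
python3 - <<'E'
from h import *
C={}
for c in("scene","top"):
    im=r.capture(c)
    u,v=((360,195),(190,200))[c=="top"]
    cv2.imwrite(f"pics/{c}5.png",cv2.resize(cv2.convertScaleAbs(im,alpha=1.7)[v-65:v+65,u-65:u+65],(400,400),interpolation=2))
    for n in("knob","small_cover"):
      for d in r.cut_out(n,c):
        ys,xs=np.nonzero(d["mask"]);print(c,n,round(d["p"],2),d["extent"],xs.mean(),ys.mean())
        if n=="knob" and c not in C:C[c]=(xs.mean(),ys.mean())
print(tri(C["scene"],C["top"])[:2])
cv2.imwrite("pics/c5.png",np.hstack([cv2.imread(f"pics/{c}5.png") for c in("scene","top")]))
s=r.get_state();print(s["contact_force"],s["tcp_pos"])
E
```

```text
scene knob 0.7 [356.7, 152.6, 372.2, 170.5] 364.2361111111111 159.8148148148148
scene small_cover 0.84 [138.4, 250.1, 180.2, 321.1] 156.7209720972097 283.95769576957696
top knob 0.7 [163.0, 238.8, 179.9, 256.0] 170.64848484848486 247.38181818181818
top small_cover 0.89 [368.0, 171.1, 394.6, 224.4] 380.3342877594846 197.65569076592698
(array([0.50444228, 0.21356022, 0.0939623 ]), array([1.77598243e-06]))
[ 0.26925307 -0.91417385  0.42375829] [0.50582667 0.4107851  0.20658108]
```

View pics/c5.png

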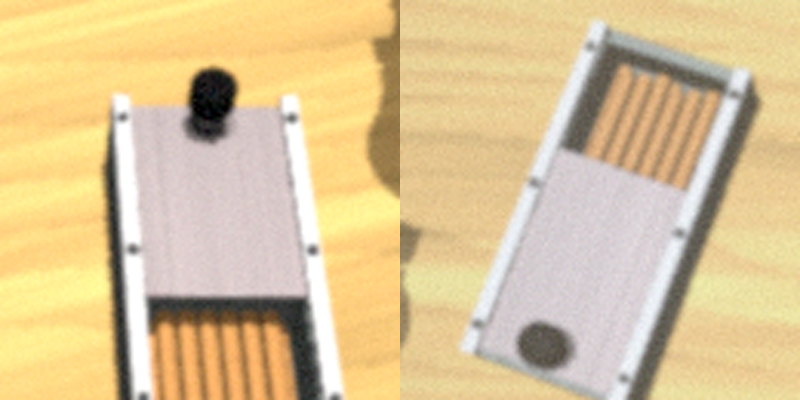

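The cover is open with the dowels showing. The knob, at left crop (212,97) and right crop (545,345), triangulates about 93 mm along and at the same height as when it was locked. I'm handing in.

```bash
python3 -c "
from plant import r
print(r.close_job())"
```

```text
the job is handed in; nothing more can be done
None
```

The larger magazine's cover is open and its knob has dropped into the second locking hole. I handed the job in at about 9 s of the allowed 29 s; the hand-in reports no verdict. I gripped the knob, pulled it up about 11 mm against 7–8 N of spring force, slid the cover about 91 mm, lowered the knob and backed away.

**Last checks**
- **Cover:** the pictures put the knob about 93 mm from where it started, inside the 83–95 mm hole range, and the dowels are visible.
- **Knob:** its centre is at 0.0940 m, against 0.0936 m when locked at the start. If it were resting on the deck it would be 6 mm higher.
- **Smaller magazine:** its cover has not moved, to within a pixel.
- **Robot:** clear of everything, with the force near zero.

**Disagreements**
- The fingers closed to 26.8 mm on the 30 mm knob, and I don't know why. The grip still held without visible slip.
- One move call was refused because its rows had no grip value. I sent it again and nothing was affected.

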